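# Snap the lid onto the nested food tubs

### The arm

A 6-joint arm with a two-finger parallel gripper is mounted at the origin on the work surface. World frame = base frame: x ahead of the robot, y to its left, z up, the work surface at z = 0. Lengths are in mm, angles in degrees, forces in N, time in s.
With the tool pointing down it reaches from about 300 to 850 mm from the base axis. Payload 4.2 kg.
Tool frame: the origin (TCP) lies on the centre line of the jaws, within the pads' length; the fingertips stand 11 mm ahead of it and the grasp point (between the pads) lies 8 mm behind it; z points along the fingers, y is the direction in which the jaws open and shut (so a half turn about z gives the same grasp; the last joint's range is limited). The gripper opens to 91 mm and grips with 3 to 60 N. Pads are 32 mm wide; open, the fingers measure 118 mm over their backs; the gripper's body (76 mm by 178 mm) begins 60 mm behind the grasp point.
Start: joints at [-66.119, 18.312, 89.639, -0, 72.044, -1.146], TCP at [243.254, -521.027, 224.976] pointing down, gripper open.
Joint ranges: [-177.97, 177.97], [-48.28, 115.42], [12.27, 149.76], [-77.06, 257.06], [2.81, 150.46], [-146.56, 146.56]. Speed limits (degrees/s): [147.25, 147.25, 180, 180, 180, 180].

### API

Orientations are given as [roll, pitch, yaw] about the fixed x, y, z axes, in that order (R = Rz(yaw) Ry(pitch) Rx(roll)).
In Python, from workcell import env, grab_frame gives the robot as it stands. The module is installed in compiled form; this text tells all that it offers.
- The arm moves only by the tool arm_command, never from a script. Its argument "series" is one flat list of numbers, 6 for each row, row after row: the shift along the world's x, y, z each as a share of 400 mm, from -1 to 1, then the turn, a rotation vector about the world's x, y, z each as a share of 45 degrees, from -1 to 1. A call has 1 to 20 rows; each row shifts and turns the commanded pose from where the row before left it; what a row does not reach is not made up. A row lasts 1/12 s, in which the tool goes at most 41.7 mm and 7.16 degrees, less where a joint would pass 70% of its speed; a pose out of reach is approached as far as the arm can. A call with a number of a shift or a turn outside -1 to 1 is refused whole. A call with a gripper value outside its range is refused whole. "hand" is the opening, from 0 (shut) to 1 (fully open), set as the call begins (left out, the last holds). The fingers move at their own pace and stop on an object; "newtons" is the grip in N (left out, the last holds). Time passes only in rows, so rows that do not move let the fingers close. It gives the time, the measured TCP pose, the force and the opening at its end, in the units of the state.
- env.state(): the state, without advancing time (a new reading comes with each control period).
- grab_frame(name): name is "side" or "top" or "wrist"; returns a dict with "frame" (400x640x3 uint8, red, green, blue), "intrinsics" (3x3 intrinsics, pixels), "k1" (the pictures are not rectified: a ray, as slopes to the right and down, at radius r is drawn at 1 + k1 r^2 times it, then the intrinsics apply), "R" (3x3) and "t" (3): a world point X has camera coordinates R X + t; the wrist camera has in their place "tool_from_camera" (4x4, takes a point from camera to tool coordinates, whose origin is the TCP and whose axes are the flange's). Camera axes: x right, y down, z forward; pixel columns grow to the right and rows downward; lengths in mm; the calibration is good to about 2 mm. A picture is of the moment at which its call begins: read the wrist's pose just before it. There is no depth.
- env.job_done(): hands the job in, once; it reports no verdict.
The state is a dict: "time_s": time; "qpos": joint angles; "qvel": joint speeds; "effort": joint torques, N m; "ee_pos": TCP position; "ee_rot": TCP orientation; "force": force on the tool from outside, world axes, zero at the start; "torque": the same for the moment, N m; "gripper_width": finger opening in mm.
Only numpy, scipy, OpenCV 4.12 (cv2) and the standard library are available. Lean on these libraries where they do the work, as an engineer would, in place of code of your own. Each camera call takes 0.05 s, during which the arm holds its last target.

### The job

The two round food tubs are nested for storage: take the round lid by its grip, set it in the mouth of the upper tub and press it down until it snaps fully home, level on the rim. Let go of it, leave the tubs standing upright on the counter, and leave the square lid and the glass canister where they are.

Things in the scene. Friction and masses are not known exactly. Their poses are not given: they have to be found in the camera images.
- round_lid: Round white lid, right side up on the counter. Origin: centre of flat underside, z up. Tapered plug 0 to 26 mm (76 mm wide at bottom, 93 at 15 mm, then a groove), flange 116 mm wide 26 to 31 mm, centred grip bar 50 mm along x, 18 along y, 31 to 57 mm. About 0.1 kg. Self-centres in the tub, any yaw; rests 12 mm proud until pushed straight down with about 10 N, bar held or not.
- tubs: Two nested round white food tubs, one rigid piece, 0.5 kg, loose on the counter. Origin: centre of underside, z up. Lower rim at 56 mm, 118 mm wide. Upper open rim at 88 mm, 108 mm outside, 100 inside. Four springy catches 5 mm below it stick 6 mm into the mouth; the round lid snaps past them till its flange lies on the rim, lid origin then 62 mm above this origin.
- square_lid: Square white plastic lid of another box, to be left alone; lying right side up. Origin: centre of its underside; z up. Plate 116 x 116 mm, 26 to 31 mm above the counter, with the same grip bar (50 mm along x, 18 mm along y, up to 57 mm).
- canister: Glass canister with a wooden stopper, to be left alone: 100 mm diameter, 158 mm tall, 0.9 kg, standing on the counter on the far side of the tubs from the lids. Origin: centre of its underside; z up.
Things that resemble listed ones, but are neither listed nor needed, are in the scene too. What is shaped like the round_lid but red is not meant. Leave any orange look-alike of the tubs alone.

How it is judged (in metres and radians):
On the way:
1. the gripper sets the round lid in the mouth of the upper tub (it is not dropped in) (horizontal distance between round_lid and tubs below 0.01 m and z of round_lid in the frame of tubs below 0.078 m and contact force between the fingers and round_lid above 0.5 N).
At the end, for the whole second after the job is handed in: Round lid snapped home: origin within 10 mm of the tubs' axis and at most 65.5 mm above the tubs' origin (62 mm is home), flange within 4.5 degrees of parallel with the rim; tubs upright on the counter within 10 degrees, all released and at rest (horizontal distance between round_lid and tubs below 0.01 m and z of round_lid in the frame of tubs between 0.055 and 0.0655 m and angle between the z axis of round_lid and the z axis of tubs, either way round below 0.08 rad and angle between each of round_lid, tubs's own z axis and vertical below 0.17 rad and height (world z) of tubs below 0.01 m and linear speed of each of round_lid, tubs below 0.03 m/s); the robot touches nothing.
It fails at once if the square lid is moved more than 30 mm (distance of square_lid from where it was at the start of the episode above 0.03 m).
It fails at once if the canister is moved more than 30 mm or tipped (distance of canister from where it was at the start of the episode above 0.03 m or angle between canister's own z axis and vertical above 0.3 rad).
It also fails if it takes over 37 s, if anything falls off the work surface, if the arm or the gripper's body presses on something with over 40 N, if the wrist force passes 120 N, or if a joint passes its speed limit or range.

## Working session

There is one attempt and no reset: what is moved stays moved. The work goes in short steps, Python scripts to look and compute and a tool call to move; the robot and the scene stay as the last step left them, time stands still between calls to the robot, and variables do not carry over. Pictures are saved under pics/ and viewed, and the job is handed in when it is done.

Besides the shell and the picture viewer there is one more tool, called after "Emit:" by a JSON object that holds its "name" and its "arguments", one argument or row to a line. arm_command: Moves the arm, as the interface text tells. Shift numbers are shares of 400 mm and turn numbers shares of 45 degrees, none past 1 either way. Its arguments: {"type":"object","properties":{"series":{"type":"array"},"hand":{"type":"number"},"newtons":{"type":"number"}},"required":["series"]}

```bash
mkdir -p pics
cat > h.py <<'E'
import numpy as np, cv2, json
from workcell import env, grab_frame
def save(name,fn):
    s=env.state(); f=grab_frame(name)
    cv2.imwrite('pics/'+fn+'.png',f['frame'][:,:,::-1])
    d={k:(np.array(v).tolist()) for k,v in f.items() if k!='frame'}
    d['ee_pos']=np.array(s['ee_pos']).tolist(); d['ee_rot']=np.array(s['ee_rot']).tolist()
    json.dump(d,open('pics/'+fn+'.json','w')); return f,s
def cam(fn):
    d=json.load(open('pics/'+fn+'.json'))
    K=np.array(d['intrinsics']);k1=d['k1']
    if 'R' in d: R=np.array(d['R']);t=np.array(d['t']).ravel()
    else:
        from scipy.spatial.transform import Rotation as Ro
        T=np.eye(4);T[:3,:3]=Ro.from_euler('xyz',d['ee_rot'],degrees=True).as_matrix();T[:3,3]=d['ee_pos']
        M=np.linalg.inv(T@np.array(d['tool_from_camera']));R=M[:3,:3];t=M[:3,3]
    return K,k1,R,t
def at_z(fn,uv,z):
    K,k1,R,t=cam(fn)
    n=cv2.undistortPoints(np.array([[uv]],float),K,np.array([k1,0,0,0,0.]))[0,0]
    d=R.T@np.array([n[0],n[1],1]);c=-R.T@t
    return c+d*(z-c[2])/d[2]
def proj(fn,X):
    K,k1,R,t=cam(fn)
    return cv2.projectPoints(np.array(X,float).reshape(-1,3),cv2.Rodrigues(R)[0],t,K,np.array([k1,0,0,0,0.]))[0][:,0]
def crop(fn,x0,y0,x1,y1,out,s=4):
    im=cv2.imread('pics/'+fn+'.png')[y0:y1,x0:x1]
    cv2.imwrite('pics/'+out+'.png',cv2.resize(im,None,fx=s,fy=s,interpolation=cv2.INTER_CUBIC))
E
python3 - <<'E'
from h import *
for n in ['side','top','wrist']:
    f,s=save(n,n+'0')
print(s)
E
```

```text
{'time_s': 0.1, 'qpos': array([-6.61192596e+01,  1.83478980e+01,  8.96977750e+01, -1.67750069e-03,
        7.20428608e+01, -1.14525017e+00]), 'qvel': array([-0.01909095, -0.00674896, -0.09272953, -0.09845618,  0.08114366,
       -0.07085726]), 'effort': array([-5.34759965e-04, -4.13331878e+01, -2.32509667e+01,  7.27820140e-02,
        4.21549135e-02, -5.99067607e-05]), 'ee_pos': array([ 243.07238734, -520.63783524,  224.21625249]), 'ee_rot': array([-1.79911452e+02, -1.74863815e-04,  2.50265089e+01]), 'force': array([0.05851824, 0.44854728, 0.04315706]), 'torque': array([ 0.02217141, -0.00262205, -0.02825759]), 'gripper_width': 91.4144525340242}
```

View pics/top0.png

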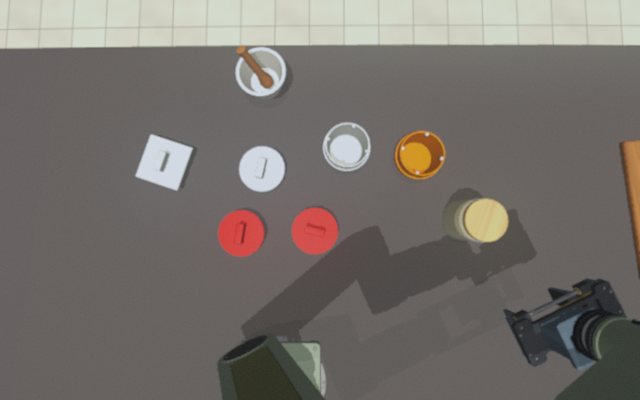

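View pics/side0.png

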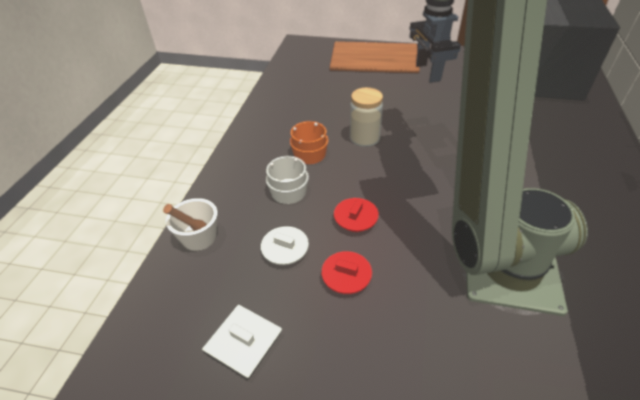

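View pics/wrist0.png

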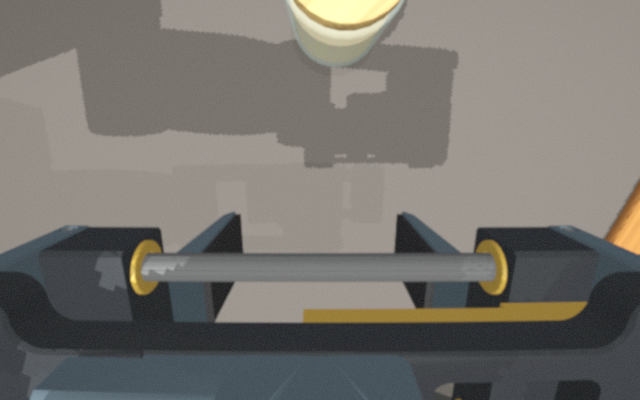

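Run:
```python
from h import *
crop('top0',225,110,385,210,'c1',5)
im=cv2.imread('pics/top0.png').astype(int)
g=im.min(axis=2)
for name,(x0,y0,x1,y1),th in [('lid',(232,138,292,198),130)]:
    m=(g[y0:y1,x0:x1]>th).astype(np.uint8)
    c=max(cv2.findContours(m,cv2.RETR_EXTERNAL,cv2.CHAIN_APPROX_NONE)[0],key=cv2.contourArea)
    e=cv2.fitEllipse(c); print(name,e[0][0]+x0,e[0][1]+y0,e[1])
    print(at_z('top0',(e[0][0]+x0,e[0][1]+y0),31))
for z in (0,57,88): print(z,at_z('top0',(346.5,146),z))
```

```text
lid 261.3042297363281 168.4784755706787 (45.538639068603516, 46.11172103881836)
[541.90125834  50.14006357  31.        ]
0 [ 606.05347867 -168.66580799    0.        ]
57 [ 594.60043656 -165.12430897   57.        ]
88 [ 588.3715891  -163.19823055   88.        ]
```

View pics/c1.png

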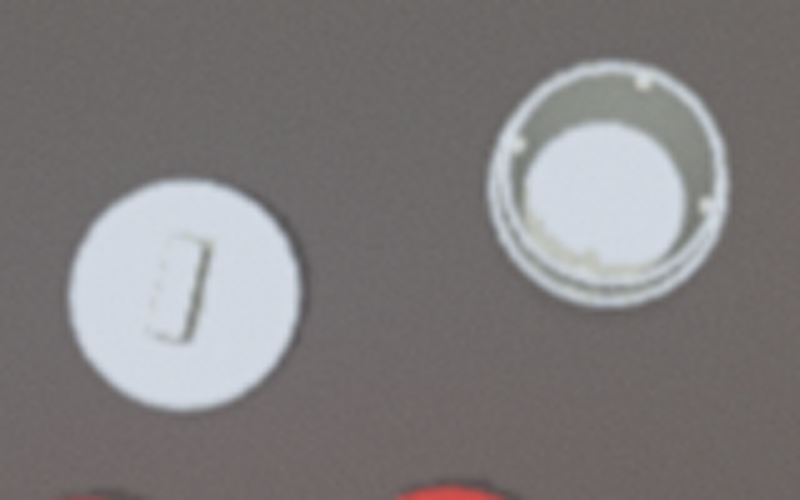

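Run:
```python
from h import *
p=lambda x,y:(225+x/5-.4,110+y/5-.4)
K,k,R,t=cam('top0');print('cam',-R.T@t)
tub=at_z('top0',p(613,174),88);print('tub',tub)
# top-face corners guess
a=at_z('top0',p(183,234),57);b=at_z('top0',p(157,330),57);c=at_z('top0',p(211,239),57);d=at_z('top0',p(187,341),57)
print(a,b,c,d,np.degrees(np.arctan2(*(a-b)[[1,0]])),np.degrees(np.arctan2(*(c-d)[[1,0]])),(a+b+c+d)/4)
# overlay
im=cv2.imread('pics/c1.png')
th=np.linspace(0,2*np.pi,100)
def poly(X,col):
    q=proj('top0',X); q=(q-[225,110]+.4)*5; cv2.polylines(im,[q.round().astype(int).reshape(-1,1,2)],True,col,1)
def circ(c,z,r,col): poly(np.c_[c[0]+r*np.cos(th),c[1]+r*np.sin(th),0*th+z],col)
circ(tub,88,54,(0,0,255));circ(tub,88,50,(0,0,255));circ(tub,56,59,(255,0,0))
lid=np.array([541.9,50.1]);circ(lid,31,58,(0,0,255))
an=np.radians(-16);u=np.array([np.cos(an),np.sin(an)]);v=np.array([-u[1],u[0]])
poly([np.r_[lid+s*25*u+w*9*v,57] for s,w in((1,1),(1,-1),(-1,-1),(-1,1))],(0,255,0))
cv2.imwrite('pics/o1.png',im)
```

```text
cam [ 413.56158842 -109.14364481  958.00204397]
tub [ 592.24355312 -164.87768987   88.        ]
[568.50414272  46.37068143  57.        ] [520.54318357  58.59100849  57.        ] [566.00072308  32.3872299   57.        ] [515.09289687  43.61216883  57.        ] -14.294651219112781 -12.43448689540283 [542.53523656  45.24027216  57.        ]
```

View pics/o1.png

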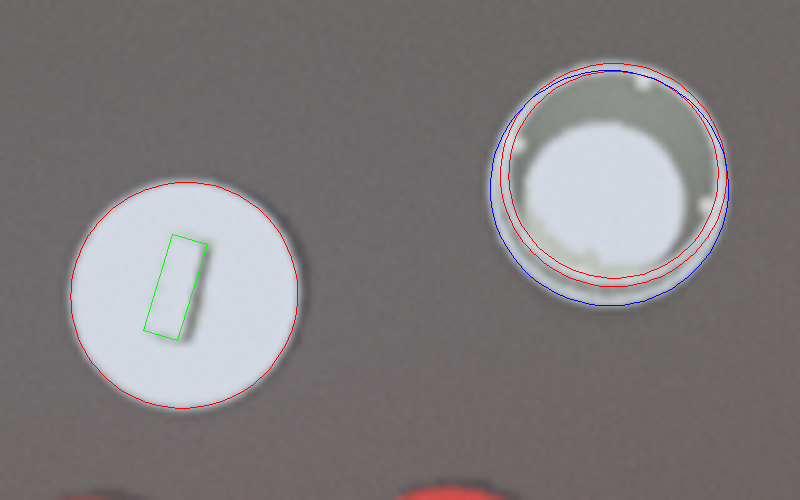

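Candidates in the top view: the white round lid (262,168) is plain white and round with a bar, so it is the one meant. The red lids (241,232) and (315,231) are excluded by colour, and the square lid (165,162) is to be left alone. The white nested tubs (346,147) have catches and a double rim. The orange tubs (420,155) and the mortar (260,72) are not meant. The enlarged crop confirms this. I'm moving above the lid.

Emit:
{"name": "arm_command", "arguments": {
  "series": [0.0374, 0.0711, 0, 0, 0, -0.0433, 0.0374, 0.0711, 0, 0, 0, -0.0433, 0.0374, 0.0711, 0, 0, 0, -0.0433, 0.0374, 0.0711, 0, 0, 0, -0.0433, 0.0374, 0.0711, 0, 0, 0, -0.0433, 0.0374, 0.0711, 0, 0, 0, -0.0433, 0.0374, 0.0711, 0, 0, 0, -0.0433, 0.0374, 0.0711, 0, 0, 0, -0.0433, 0.0374, 0.0711, 0, 0, 0, -0.0433, 0.0374, 0.0711, 0, 0, 0, -0.0433, 0.0374, 0.0711, 0, 0, 0, -0.0433, 0.0374, 0.0711, 0, 0, 0, -0.0433, 0.0374, 0.0711, 0, 0, 0, -0.0433, 0.0374, 0.0711, 0, 0, 0, -0.0433, 0.0374, 0.0711, 0, 0, 0, -0.0433, 0.0374, 0.0711, 0, 0, 0, -0.0433, 0.0374, 0.0711, 0, 0, 0, -0.0433, 0.0374, 0.0711, 0, 0, 0, -0.0433, 0.0374, 0.0711, 0, 0, 0, -0.0433, 0.0374, 0.0711, 0, 0, 0, -0.0433],
  "hand": 1
}}

```text
time_s: 1.82
ee_pos: [542.7, 49.4, 224.7]
ee_rot: [180.0, 0.0, -14.0]
force: [-0.2, -1.0, -0.8]
gripper_width: 90.8
```

Emit:
{"name": "arm_command", "arguments": {
  "series": [0, 0, 0, 0, 0, 0, 0, 0, 0, 0, 0, 0, 0, 0, 0, 0, 0, 0]
}}

```text
time_s: 2.07
ee_pos: [541.9, 47.5, 224.5]
ee_rot: [179.9, 0.1, -13.9]
force: [-0.4, -0.8, 0.0]
gripper_width: 91.2
```

Run:
```python
from h import *
f,s=save('wrist','w1')
print(s['time_s'],s['ee_pos'],s['ee_rot'],s['force'])
im=cv2.imread('pics/w1.png')
th=np.linspace(0,2*np.pi,100)
def poly(X,col):
    q=proj('w1',X); cv2.polylines(im,[q.round().astype(int).reshape(-1,1,2)],True,col,1)
def circ(c,z,r,col): poly(np.c_[c[0]+r*np.cos(th),c[1]+r*np.sin(th),0*th+z],col)
lid=np.array([541.9,50.1]);circ(lid,31,58,(0,0,255))
an=np.radians(-14);u=np.array([np.cos(an),np.sin(an)]);v=np.array([-u[1],u[0]])
poly([np.r_[lid+a*25*u+w*9*v,57] for a,w in((1,1),(1,-1),(-1,-1),(-1,1))],(0,255,0))
cv2.imwrite('pics/w1o.png',im)
```

```text
2.0667 [541.86459433  47.45476832 224.54088576] [ 1.79941595e+02  7.11221684e-02 -1.39018431e+01] [-0.44338189 -0.84382118  0.03695402]
```

View pics/w1o.png

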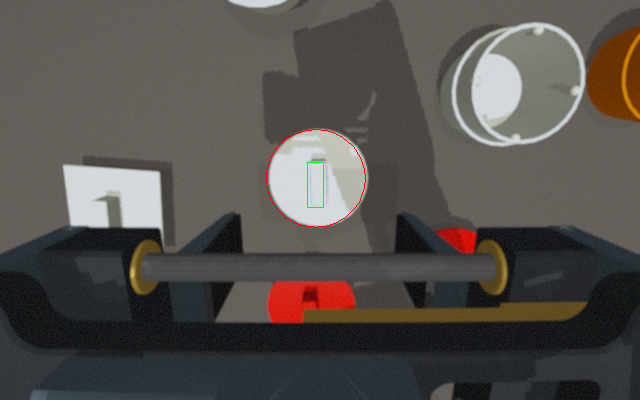

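Run:
```python
from h import *
crop('w1',257,118,377,238,'c2',5)
crop('w1',435,15,605,155,'c3',4)
im=cv2.imread('pics/c3.png')
th=np.linspace(0,2*np.pi,100)
tub=np.array([592.2,-164.9])
for z,r in((88,54),(88,50),(56,59)):
    q=(proj('w1',np.c_[tub[0]+r*np.cos(th),tub[1]+r*np.sin(th),0*th+z])-[435,15])*4
    cv2.polylines(im,[q.round().astype(int).reshape(-1,1,2)],True,(0,0,255),1)
cv2.imwrite('pics/c3o.png',im)
```

```text
(no output)
```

View pics/c2.png

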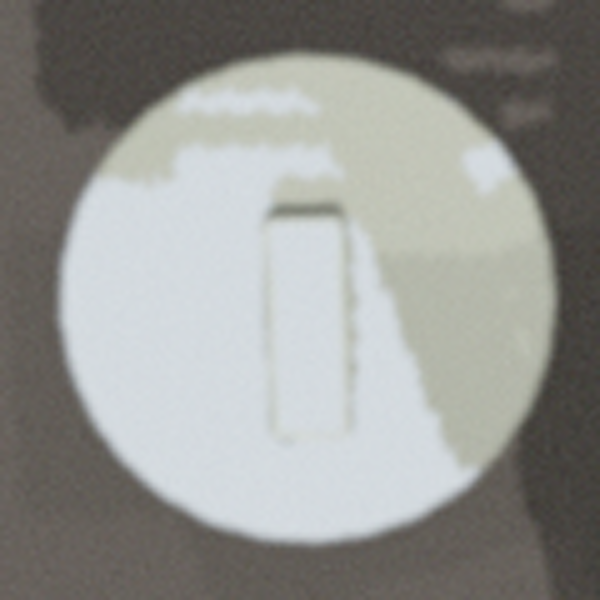

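View pics/c3o.png

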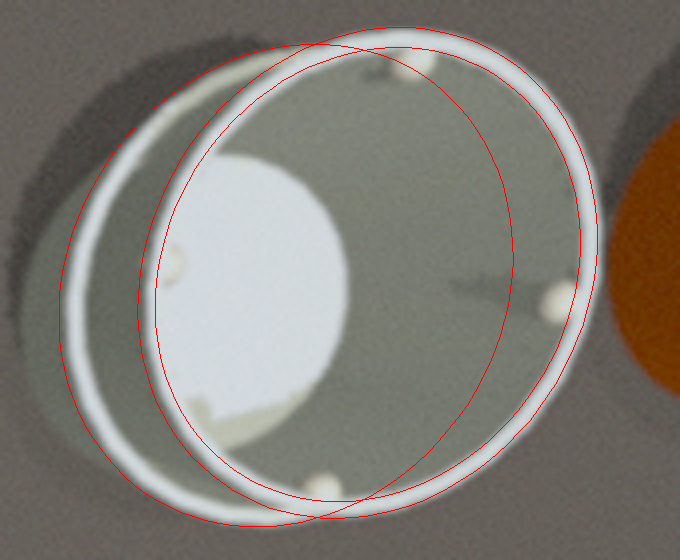

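Run:
```python
from h import *
p=lambda x,y:(257+x/5-.4,118+y/5-.4)
c=[at_z('w1',p(*q),57)for q in((269,213),(345,213),(352,435),(276,439))]
print(np.mean(c,0),[np.degrees(np.arctan2(*(a-b)[[1,0]])) for a,b in((c[0],c[3]),(c[1],c[2]))])
print(np.linalg.norm(c[0]-c[3]),np.linalg.norm(c[0]-c[1]))
print(at_z('w1',p(308,298),31))
q=lambda x,y:(435+x/4-.4,15+y/4-.4)
K,k1,R,t=cam('w1')
# shift test for the rim: fit to outer rim points read
pts=[(602,235),(400,29),(143,310),(330,517),(560,115),(205,130)]
w=np.array([at_z('w1',q(*a),88)[:2] for a in pts])
from scipy.optimize import least_squares
r=least_squares(lambda x:np.hypot(*(w-x).T)-54,[592,-165]);print(r.x,r.fun)
```

```text
[542.61198344  45.86746761  57.        ] [np.float64(-12.481949992300597), np.float64(-11.740440688527839)]
50.25445814969429 16.237733351760962
[544.15480372  46.04032991  31.        ]
[ 592.15516285 -165.40023965] [ 0.35771887 -0.1009906  -0.41432267 -0.48307428 -0.88398195  0.18165934]
```

Emit:
{"name": "arm_command", "arguments": {
  "series": [0.001, 0, -0.045, 0, 0, 0.042, 0, 0, -0.045, 0, 0, 0, 0, 0, -0.045, 0, 0, 0, 0, 0, -0.045, 0, 0, 0, 0, 0, -0.045, 0, 0, 0, 0, 0, -0.045, 0, 0, 0, 0, 0, -0.045, 0, 0, 0, 0, 0, -0.045, 0, 0, 0, 0, 0, -0.045, 0, 0, 0, 0, 0, -0.0425, 0, 0, 0, 0, 0, 0, 0, 0, 0, 0, 0, 0, 0, 0, 0]
}}

```text
time_s: 3.12
ee_pos: [542.1, 46.7, 45.8]
ee_rot: [180.0, 0.1, -12.1]
force: [0.3, -0.5, -0.1]
gripper_width: 91.1
```

Emit:
{"name": "arm_command", "arguments": {
  "series": [0, 0, 0, 0, 0, 0, 0, 0, 0, 0, 0, 0, 0, 0, 0, 0, 0, 0, 0, 0, 0, 0, 0, 0, 0, 0, 0, 0, 0, 0, 0, 0, 0, 0, 0, 0, 0, 0, 0, 0, 0, 0, 0, 0, 0, 0, 0, 0],
  "hand": 0,
  "newtons": 40
}}

```text
time_s: 3.78
ee_pos: [542.9, 47.8, 46.0]
ee_rot: [180.0, -0.0, -12.0]
force: [0.8, -0.3, -0.1]
gripper_width: 40.3
```

Run:
```python
from h import *
f,s=save('wrist','w2');save('side','s2')
print(s['time_s'],s['ee_pos'],s['ee_rot'],s['force'],s['gripper_width'])
```

```text
3.7833 [542.85758265  47.80802528  46.02322924] [ 1.79993319e+02 -2.55895807e-03 -1.20463494e+01] [ 0.80456423 -0.32422365 -0.10395887] 40.33912779389581
```

View pics/w2.png

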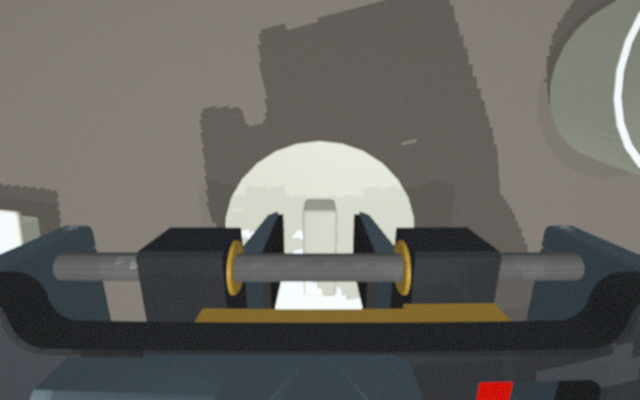

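The bar (320,245) is centred between the fingers, which are still closing. I'm letting them close.

Emit:
{"name": "arm_command", "arguments": {
  "series": [0, 0, 0, 0, 0, 0, 0, 0, 0, 0, 0, 0, 0, 0, 0, 0, 0, 0, 0, 0, 0, 0, 0, 0, 0, 0, 0, 0, 0, 0, 0, 0, 0, 0, 0, 0]
}}

```text
time_s: 4.38
ee_pos: [542.8, 47.8, 45.9]
ee_rot: [180.0, 0.0, -12.1]
force: [-0.8, -1.0, -0.8]
gripper_width: 17.9
```

Run:
```python
from h import *
f,s=save('wrist','w3')
print(s['time_s'],s['ee_pos'],s['ee_rot'],s['force'],s['gripper_width'])
```

```text
4.3833 [542.80612565  47.77332268  45.92081045] [ 1.79992246e+02  8.08848509e-03 -1.20531021e+01] [-0.77855879 -1.02829394 -0.84510018] 17.885042476400244
```

View pics/w3.png

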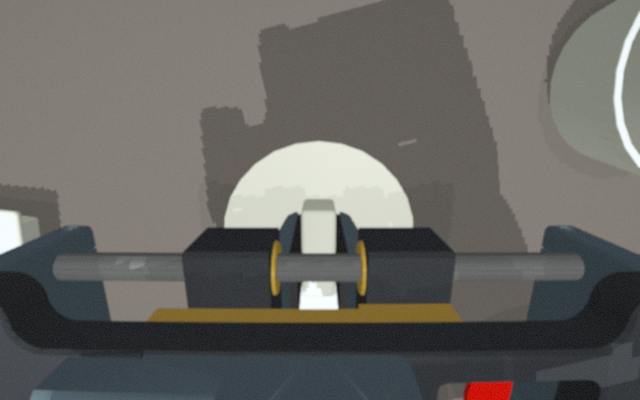

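Emit:
{"name": "arm_command", "arguments": {
  "series": [0, 0, 0.03, 0, 0, 0, 0, 0, 0.03, 0, 0, 0, 0, 0, 0.03, 0, 0, 0, 0, 0, 0.04, 0, 0, 0, 0, 0, 0.04, 0, 0, 0, 0, 0, 0.04, 0, 0, 0, 0, 0, 0.04, 0, 0, 0, 0, 0, 0.04, 0, 0, 0, 0, 0, 0.04, 0, 0, 0, 0, 0, 0.03, 0, 0, 0]
}}

```text
time_s: 5.27
ee_pos: [543.1, 47.8, 191.2]
ee_rot: [-180.0, -0.1, -12.1]
force: [-0.3, -0.6, -0.5]
gripper_width: 17.6
```

Emit:
{"name": "arm_command", "arguments": {
  "series": [0.01, -0.04, 0, 0, 0, 0, 0.01, -0.04, 0, 0, 0, 0, 0.0125, -0.055, 0, 0, 0, 0, 0.0125, -0.055, 0, 0, 0, 0, 0.0125, -0.055, 0, 0, 0, 0, 0.0125, -0.055, 0, 0, 0, 0, 0.0125, -0.055, 0, 0, 0, 0, 0.0125, -0.055, 0, 0, 0, 0, 0.012, -0.055, 0, 0, 0, 0, 0.008, -0.034, 0, 0, 0, 0, 0.008, -0.033, 0, 0, 0, 0, 0, 0, 0, 0, 0, 0, 0, 0, 0, 0, 0, 0, 0, 0, 0, 0, 0, 0]
}}

```text
time_s: 6.43
ee_pos: [591.8, -164.1, 189.8]
ee_rot: [-180.0, 0.0, -12.0]
force: [-0.2, -0.1, -0.3]
gripper_width: 17.7
```

Run:
```python
from h import *
f,s=save('wrist','w4');save('side','s4');save('top','t4')
print(s['time_s'],s['ee_pos'],s['ee_rot'],s['force'],s['gripper_width'])
p=proj('s4',[[592,-165,88]])[0];print(p,proj('t4',[[592,-165,88]]))
x,y=int(p[0]),int(p[1]);crop('s4',x-70,y-70,x+70,y+50,'c4',5)
p=proj('t4',[[592,-165,88]])[0]
x,y=int(p[0]),int(p[1]);crop('t4',x-70,y-60,x+70,y+60,'c5',5)
```

```text
6.4333 [ 591.77579607 -164.06540433  189.84154339] [-1.79964064e+02  4.60718018e-02 -1.20254790e+01] [-0.19270028 -0.10446828 -0.32073746] 17.738358718597205
[286.41057227 167.97216396] [[347.25142582 144.50064152]]
```

View pics/c4.png

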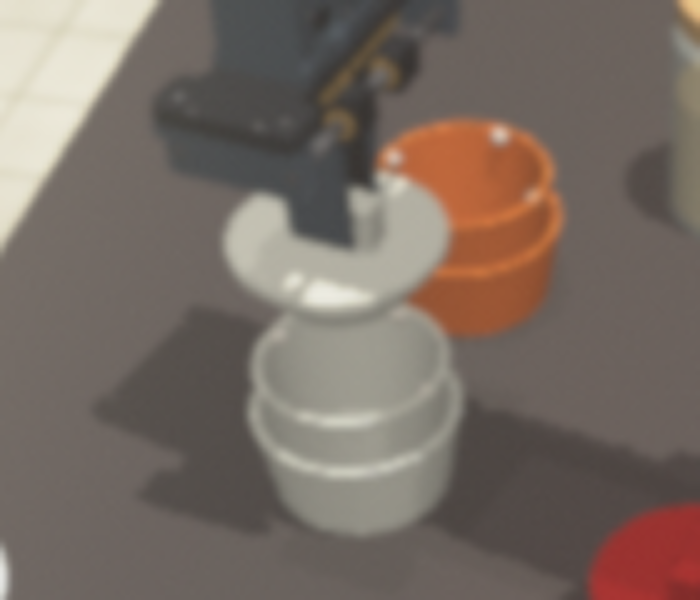

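View pics/w4.png

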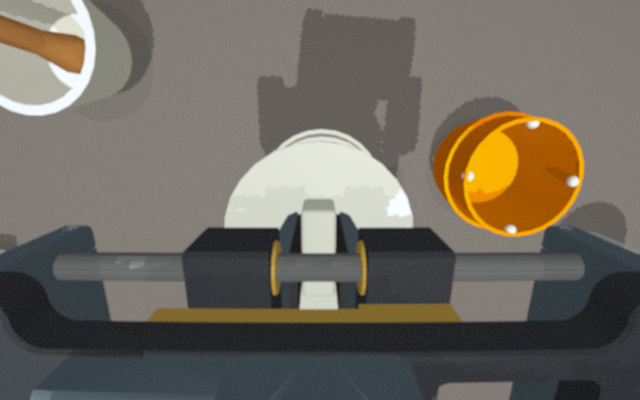

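View pics/c5.png

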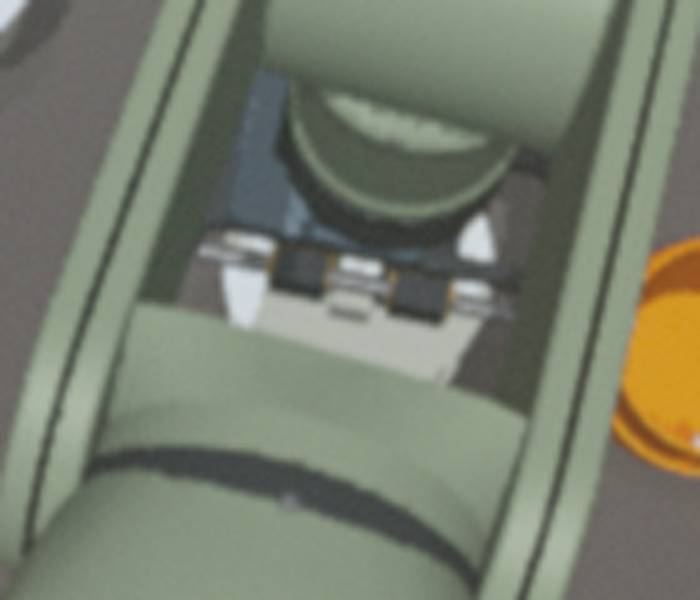

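Run:
```python
from h import *
s=env.state()
def ov(fn,x0,y0,sc,circs,src,out):
    im=cv2.imread('pics/'+src+'.png');th=np.linspace(0,2*np.pi,120)
    for cx,cy,z,r,col in circs:
        q=(proj(fn,np.c_[cx+r*np.cos(th),cy+r*np.sin(th),0*th+z])-[x0,y0])*sc
        cv2.polylines(im,[q.round().astype(int).reshape(-1,1,2)],True,col,1)
    cv2.imwrite('pics/'+out+'.png',im)
R=(0,0,255);B=(255,0,0)
cs=[(592.2,-165,88,54,R),(592.2,-165,56,59,B),(591.8,-164.1,175,58,R),(591.8,-164.1,170,58,B)]
p=proj('s4',[[592,-165,88]])[0].astype(int)
ov('s4',p[0]-70,p[1]-70,5,cs,'c4','o4')
crop('w4',200,110,440,240,'c6',3)
ov('w4',200,110,3,cs,'c6','o6')
```

```text
(no output)
```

View pics/o4.png

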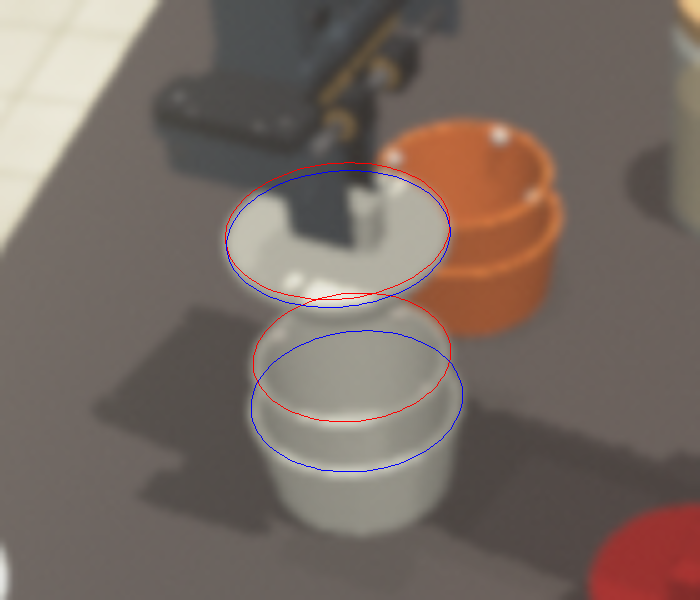

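View pics/o6.png

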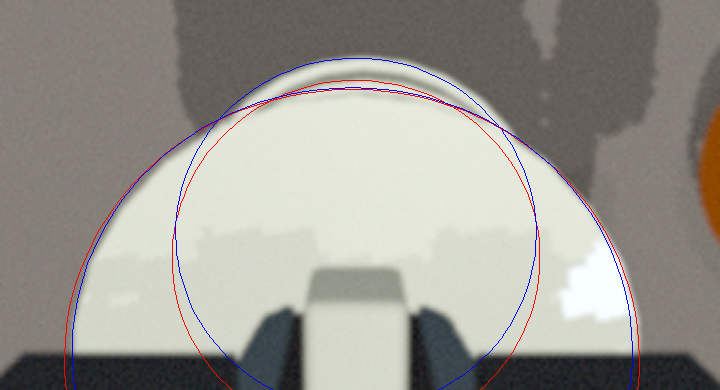

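Emit:
{"name": "arm_command", "arguments": {
  "series": [0.0025, 0, -0.025, 0, 0, 0, 0, 0, -0.025, 0, 0, 0, 0, 0, -0.025, 0, 0, 0, 0, 0, -0.025, 0, 0, 0, 0, 0, -0.02, 0, 0, 0, 0, 0, -0.02, 0, 0, 0, 0, 0, 0, 0, 0, 0, 0, 0, 0, 0, 0, 0],
  "newtons": 60
}}

```text
time_s: 7.25
ee_pos: [592.8, -165.0, 133.3]
ee_rot: [180.0, 0.1, -12.1]
force: [-0.0, -0.5, -0.5]
gripper_width: 17.7
```

Run:
```python
from h import *
f,s=save('wrist','w5');save('side','s5')
print(s['time_s'],s['ee_pos'],s['ee_rot'],s['force'],s['torque'],s['gripper_width'])
crop('s5',216,98,356,218,'c7',5)
```

```text
7.25 [ 592.79757555 -165.02996763  133.28173947] [ 1.79999192e+02  7.09539301e-02 -1.20589984e+01] [-0.01241894 -0.51803489 -0.52729062] [ 0.05959223 -0.02520326  0.00142906] 17.744629766811276
```

View pics/c7.png

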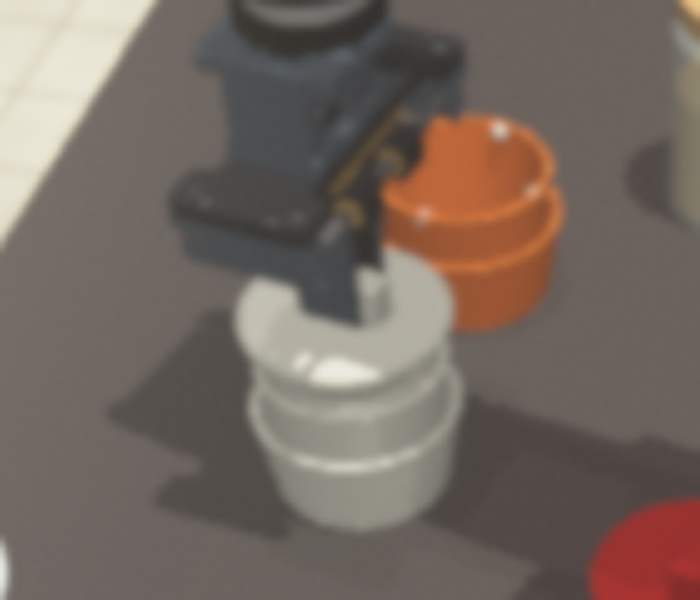

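View pics/w5.png

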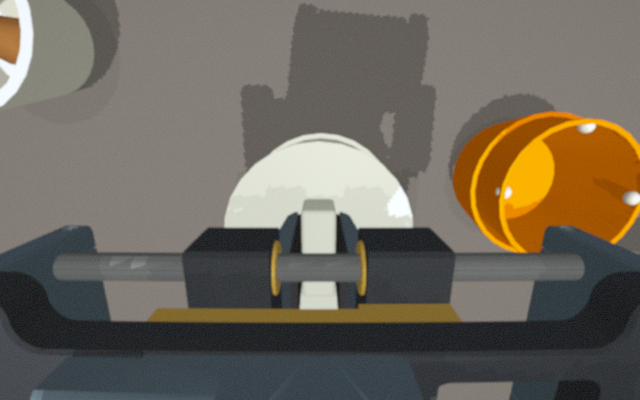

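The lid is entering the mouth and looks coaxial with the tub. I'm lowering it gently.

Emit:
{"name": "arm_command", "arguments": {
  "series": [0, 0, -0.005, 0, 0, 0, 0, 0, -0.005, 0, 0, 0, 0, 0, -0.005, 0, 0, 0, 0, 0, -0.005, 0, 0, 0, 0, 0, -0.005, 0, 0, 0, 0, 0, 0, 0, 0, 0]
}}

```text
time_s: 7.85
ee_pos: [592.7, -164.9, 123.4]
ee_rot: [180.0, 0.1, -12.1]
force: [0.2, 0.1, -1.1]
gripper_width: 17.9
```

Emit:
{"name": "arm_command", "arguments": {
  "series": [0, 0, -0.005, 0, 0, 0, 0, 0, -0.005, 0, 0, 0, 0, 0, 0, 0, 0, 0, 0, 0, 0, 0, 0, 0]
}}

```text
time_s: 8.18
ee_pos: [593.3, -165.8, 120.2]
ee_rot: [179.9, -0.1, -12.1]
force: [-1.0, -3.1, 0.6]
gripper_width: 17.6
```

Emit:
{"name": "arm_command", "arguments": {
  "series": [0, 0, -0.005, 0, 0, 0, 0, 0, -0.005, 0, 0, 0, 0, 0, 0, 0, 0, 0, 0, 0, 0, 0, 0, 0]
}}

```text
time_s: 8.52
ee_pos: [593.4, -165.7, 116.8]
ee_rot: [179.9, -0.1, -12.0]
force: [-0.8, -4.3, 4.8]
gripper_width: 18.1
```

Run:
```python
from h import *
f,s=save('wrist','w6');save('side','s6')
print(s['time_s'],s['ee_pos'],s['ee_rot'],s['force'],s['torque'],s['gripper_width'])
crop('s6',216,98,356,218,'c8',5)
```

```text
8.5167 [ 593.37150114 -165.71586103  116.75754405] [ 1.79929221e+02 -8.67697817e-02 -1.20349152e+01] [-0.83952537 -4.28437693  4.76161269] [-0.75353334  0.22536422  0.0734408 ] 18.126559910909318
```

View pics/c8.png

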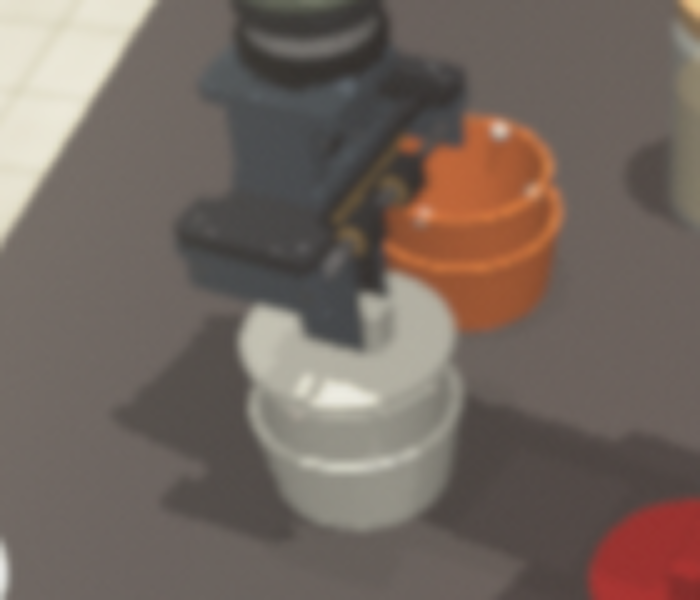

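Emit:
{"name": "arm_command", "arguments": {
  "series": [0, -0.004, 0, 0, 0, 0, 0, 0, -0.005, 0, 0, 0, 0, 0, -0.005, 0, 0, 0, 0, 0, 0, 0, 0, 0, 0, 0, 0, 0, 0, 0]
}}

```text
time_s: 9.03
ee_pos: [591.8, -165.5, 110.2]
ee_rot: [-179.9, 0.2, -12.1]
force: [0.1, -0.6, -5.9]
gripper_width: 17.7
```

Emit:
{"name": "arm_command", "arguments": {
  "series": [0, 0, -0.005, 0, 0, 0, 0, 0, -0.005, 0, 0, 0, 0, 0, 0, 0, 0, 0, 0, 0, 0, 0, 0, 0]
}}

```text
time_s: 9.37
ee_pos: [592.4, -166.0, 108.3]
ee_rot: [-180.0, 0.1, -12.1]
force: [-3.2, 2.5, 4.6]
gripper_width: 17.3
```

Emit:
{"name": "arm_command", "arguments": {
  "series": [0, 0, -0.005, 0, 0, 0, 0, 0, -0.005, 0, 0, 0, 0, 0, 0, 0, 0, 0, 0, 0, 0, 0, 0, 0]
}}

```text
time_s: 9.7
ee_pos: [592.4, -165.9, 108.2]
ee_rot: [-180.0, -0.0, -12.1]
force: [-9.7, 4.0, 23.2]
gripper_width: 17.6
```

Run:
```python
from h import *
f,s=save('wrist','w7');save('side','s7')
print(s['time_s'],s['ee_pos'],s['ee_rot'],s['force'],s['torque'],s['gripper_width'])
crop('s7',216,98,356,218,'c9',5)
```

```text
9.7 [ 592.39874145 -165.9087352   108.2142883 ] [-1.79963312e+02 -1.42173085e-02 -1.20527500e+01] [-9.6677257   4.03974025 23.21894738] [0.76794232 1.89117966 0.07278512] 17.629648321889974
```

View pics/c9.png

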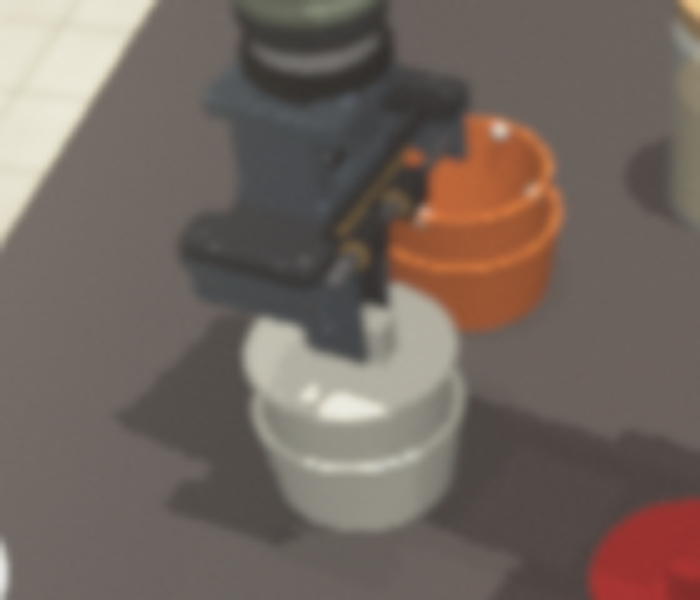

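It has hit a firm stop at TCP z 108.2 with 23 N, which is the home height (62 + 46). I'm unloading and releasing.

Emit:
{"name": "arm_command", "arguments": {
  "series": [0, 0, 0.005, 0, 0, 0, 0, 0, 0.005, 0, 0, 0, 0, 0, 0, 0, 0, 0, 0, 0, 0, 0, 0, 0]
}}

```text
time_s: 10.13
ee_pos: [592.8, -166.4, 108.3]
ee_rot: [-180.0, 0.0, -12.1]
force: [-3.7, 2.2, 6.4]
gripper_width: 17.7
```

Emit:
{"name": "arm_command", "arguments": {
  "series": [0, 0, 0, 0, 0, 0, 0, 0, 0, 0, 0, 0, 0, 0, 0, 0, 0, 0, 0, 0, 0, 0, 0, 0, 0, 0, 0, 0, 0, 0, 0, 0, 0, 0, 0, 0, 0, 0, 0, 0, 0, 0],
  "hand": 0.5
}}

```text
time_s: 10.72
ee_pos: [593.1, -166.7, 107.9]
ee_rot: [180.0, -0.0, -12.1]
force: [-0.9, -0.3, -0.8]
gripper_width: 45.7
```

Emit:
{"name": "arm_command", "arguments": {
  "series": [0, 0, 0.02, 0, 0, 0, 0, 0, 0.03, 0, 0, 0, 0, 0, 0.04, 0, 0, 0, 0, 0, 0.04, 0, 0, 0, 0, 0, 0.04, 0, 0, 0, 0, 0, 0.04, 0, 0, 0, 0, 0, 0.04, 0, 0, 0, 0, 0, 0, 0, 0, 0]
}}

```text
time_s: 11.38
ee_pos: [594.9, -167.2, 212.2]
ee_rot: [180.0, -0.4, -12.1]
force: [0.2, -0.3, -0.1]
gripper_width: 45.5
```

Run:
```python
from h import *
f,s=save('wrist','w8');save('side','s8')
print(s['time_s'],s['ee_pos'],s['ee_rot'],s['force'],s['gripper_width'])
crop('s8',216,98,356,218,'c10',5)
im=cv2.imread('pics/c10.png');th=np.linspace(0,2*np.pi,120)
for z,r,c in((93,58,(0,0,255)),(105,58,(255,0,0))):
    q=(proj('s8',np.c_[592.4+r*np.cos(th),-165.7+r*np.sin(th),0*th+z])-[216,98])*5
    cv2.polylines(im,[q.round().astype(int).reshape(-1,1,2)],True,c,1)
cv2.imwrite('pics/c10o.png',im)
```

```text
11.3833 [ 594.9309927  -167.18098412  212.23545783] [179.95945856  -0.44423621 -12.05420987] [ 0.22722734 -0.25175668 -0.14215653] 45.541978371643864
```

View pics/c10o.png

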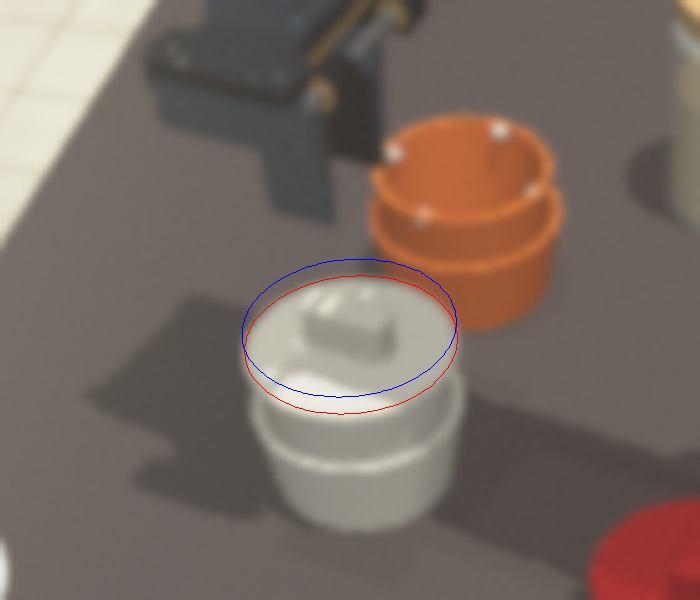

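View pics/w8.png

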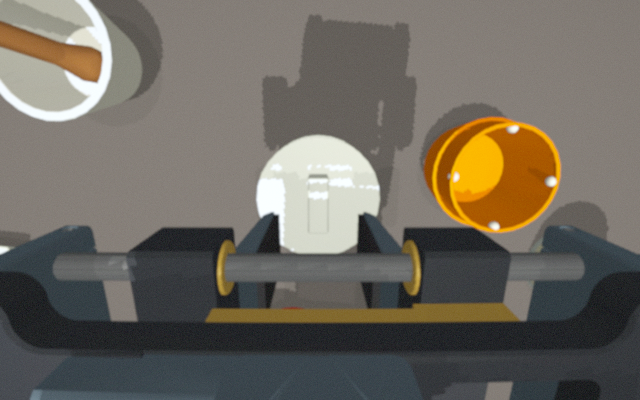

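The side view shows the flange (350,345 in the crop) lying level on the rim. It matches the z = 93 mm outline, not the 12 mm proud one. The wrist view shows the lid (318,195) released and centred.

Emit:
{"name": "arm_command", "arguments": {
  "series": [0, 0, 0, 0, 0, 0, 0, 0, 0, 0, 0, 0, 0, 0, 0, 0, 0, 0, 0, 0, 0, 0, 0, 0]
}}

```text
time_s: 11.82
ee_pos: [592.7, -166.6, 207.1]
ee_rot: [-180.0, 0.1, -12.1]
force: [0.3, 0.4, 0.2]
gripper_width: 45.7
```

Run:
```python
from h import *
print(env.job_done(), env.state()['time_s'])
```

```text
the job is handed in; nothing more can be done
the job is handed in; nothing more can be done
```

I took the white round lid by its grip bar, set it in the mouth of the upper white tub, pressed it home, let go and backed off upward. I handed the job in at about 12 s.

**Last checks:**
- **Press:** the force fell as the lid snapped past the catches. It then hit a firm stop with 23 N at TCP height 108.2 mm, so the lid origin is about 62 mm above the tubs' origin.
- **After release:** the side view shows the flange level on the rim and the tubs upright. The wrist view shows the lid released with the gripper clear, and the force reading is near zero.
- **Disagreements:** with the lid held over the tub, the side picture showed it a few mm lower than predicted, partly from a camera offset of about 1 pixel. While pressing there was also a sideways force of about 4 N, which I eased with a shift of about 1.6 mm.
- **Not measured:** I never went near the square lid or the canister, but I did not measure their positions again at the end.

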